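# Set the dust extractor's gate lever to the third click and start it

### The job

On the extractor's control box, push the sliding gate lever along its slot with a fingertip, away from the end stop it rests against, and leave it in the third click (three notches on from the stop), without overshooting that notch and without gripping or forcing the lever. Then press the start button on the same box fully down with a fingertip and let it go. Nothing is to be picked up, and the things lying around the box stay where they are.

Things in the scene. Friction and masses are not known exactly. Their poses are not given: they have to be found in the camera images.
- unit: Grey sheet-steel control box fixed to the bench, 200 (x) x 280 (y) x 90 mm high; a 68 mm aluminium pipe stub sticks 70 mm out of its +x side. Origin: centre of its underside, on the bench; z up. Its flat top carries an aluminium plate with the lever's dark slot, parallel to the box's y axis at x = -20 mm.
- notch0 (a point): Fixed point on the box's top at the slot's first tick, x = -20, y = -100 mm of the box: the lever's centre is over it at the end stop (notch 0), where it starts. Notches (clicks) are 15 mm apart along the box's +y, each with a pair of black ticks beside the slot: first 15, second 30, third 45, then 60 and 75 mm (far stop) from here.
- lever_top (a point): Centre of the top of the gate lever, a black block 32 (box x) x 14 mm (box y, its sliding way), top 42 mm and underside 8 mm above the box's top, on a thin stem. It slides to the box's +y. Each click resists with about 4.5 N (3.5 to 6.5) up to half way between notches, then the lever snaps ahead by itself into the next notch; let go, it stays in the nearest notch.
- start_top (a point): Centre of the top of the start button: a round grey spring push button 32 mm across in a black housing, on top of the same box at x = -20, y = +85 mm of the box. It is pressed straight down; this point goes down with it.
- start (a joint): How far the start button is pressed: 0 up, 0.006 m fully down (about 5 N); it springs back when let go.
- carton: Bystander: loose closed cardboard box 75 x 120 x 50 mm high. Origin: centre of its underside.
- cartridge: Bystander: loose white sealant cartridge standing upright, 48 mm across, 150 mm high. Origin: centre of its underside.
- screwdriver: Bystander: loose screwdriver lying on the bench along its own x axis, about 200 mm long.
- collar: Bystander: loose steel ring lying flat, 52 mm across, 28 mm hole, 20 mm high. Origin: centre of its underside.

How it is judged (in metres and radians):
On the way, in this order (a step that is already met when the one before it is completed fails the run):
1. the lever rests in the third notch (y of lever_top in the frame of notch0 between 0.041 and 0.049 m), for 0.3 s.
2. the start button is pressed down, the lever still in the third notch (all of step 1 and value of joint start above 0.0045 m), for 0.05 s.
At the end, for the whole second after the job is handed in: The lever stays within 4 mm of the third notch, the start button has been pressed at least 4.5 mm after that and is up again, and the loose things are within 20 mm of where they were (all of step 1 and value of joint start below 0.0015 m and distance of each of carton, cartridge, screwdriver, collar from where it was at the start of the episode below 0.02 m); the robot touches nothing.
It fails at once if the lever goes past the third notch (more than 6 mm beyond) (y of lever_top in the frame of notch0 above 0.051 m).
It fails at once if the lever is gripped or forced (more than 25 N on it) (contact force between the fingers and lever above 25 N).
It fails at once if the start button is pressed while the lever is not in the third notch (value of joint start above 0.003 m and not (y of lever_top in the frame of notch0 between 0.041 and 0.049 m)).
It fails at once if one of the loose things around the box is moved or lifted more than 20 mm (distance of any of carton, cartridge, screwdriver, collar from where it was at the start of the episode above 0.02 m).
It also fails if it takes over 61 s, if anything falls off the work surface, if the arm or the gripper's body presses on something with over 40 N, if the wrist force passes 120 N, or if a joint passes its speed limit or range.

### The arm

A 6-joint arm with a two-finger parallel gripper is mounted at the origin on the work surface. World frame = base frame: x ahead of the robot, y to its left, z up, the work surface at z = 0. Lengths are in m, angles in degrees, forces in N, time in s.
With the tool pointing down it reaches from about 0.325 to 0.9 m from the base axis. Payload 6.1 kg.
Tool frame: the origin (TCP) lies at the very end of the fingers, on their centre line; the grasp point (between the pads) lies 19 mm behind it; z points along the fingers, y is the direction in which the jaws open and shut (so a half turn about z gives the same grasp; the last joint's range is limited). The gripper opens to 87 mm and grips with 3 to 60 N. Pads are 19 mm wide; open, the fingers measure 117 mm over their backs; the gripper's body (75 mm by 190 mm) begins 51 mm behind the grasp point.
Start: joints at [69.781, 12.628, 87.462, -0, 79.91, -7.225], TCP at [0.141, 0.609, 0.195] pointing down, gripper open.
Joint ranges: [-170.65, 170.65], [-52.31, 119.04], [5.05, 147.46], [-71.25, 251.25], [11.57, 151.72], [-153.62, 153.62]. Speed limits (degrees/s): [147.25, 147.25, 172.46, 180, 180, 180].

### API

Orientations are given as a 3x3 rotation matrix whose columns are the frame's x, y, z axes.
In Python, from station import robot gives the robot as it stands. The module is installed in compiled form; this text tells all that it offers.
- The arm moves only by the tool play_rows, never from a script. Its argument "plan" is a list of rows, each a list of 5 numbers: the opening, from 0 (shut) to 1 (fully open), then the shift along the tool's x, y, z as a fraction of full scale, then the turn about the tool's z as a fraction of full scale. In form: [[hand, x, y, z, twist], ...]. A call has 1 to 20 rows; each row shifts and turns the commanded pose from where the row before left it, along the tool's axes as they then stand; what a row does not reach is not made up. Full scale, the value 1, is 0.06 m for a shift and 5 degrees for a turn. A row lasts 1/8 s, in which the tool goes at most 62.5 mm and 10.7 degrees, less where a joint would pass 70% of its speed; a pose out of reach is approached as far as the arm can. A call with a number of a shift or a turn outside -1 to 1 is refused whole. A call with a gripper value outside its range is refused whole. The fingers move at their own pace and stop on an object; the grip force is fixed at half the most. Time passes only in rows, so rows that do not move let the fingers close. It gives the time, the measured TCP pose, the force and the opening at its end, in the units of the state.
- robot.sense(): the state, without advancing time (a new reading comes with each control period).
- robot.read_camera(name): name is "scene" or "top"; returns (picture, depth): 420x560x3 uint8, red, green, blue; 420x560 float32, m along the optical axis (not along the pixel's ray), 0 where there is no reading.
- robot.camera_model(name): a dict with "vfov" (degrees; the focal length in pixels is half the picture's height over the tangent of half this angle, whatever the lens; pixels are square), "cx", "cy" (the principal point, pixels), "origin" and "orientation" of the camera in the world. Camera axes: x right, y down, z forward; pixel columns grow to the right and rows downward; lengths in m; the calibration is good to about 2 mm. A picture is of the moment at which its call begins. camera_model takes no time and is no camera call.
- robot.hand_in(): hands the job in, once; it reports no verdict.
The state is a dict: "t": time; "joint_pos": joint angles; "dq": joint speeds; "tau": joint torques, N m; "tcp_pos": TCP position; "eef_rot": TCP orientation; "force": force on the tool from outside, world axes, zero at the start; "ft_torque": the same for the moment, N m; "width": finger opening in m.
Only numpy, scipy, OpenCV 4.12 (cv2) and the standard library are available. Lean on these libraries where they do the work, as an engineer would, in place of code of your own. Each camera call takes 0.05 s, during which the arm holds its last target.

## Working session

There is one attempt and no reset: what is moved stays moved. The work goes in short steps, Python scripts to look and compute and a tool call to move; the robot and the scene stay as the last step left them, time stands still between calls to the robot, and variables do not carry over. Pictures are saved under pics/ and viewed, and the job is handed in when it is done.

Besides the shell and the picture viewer there is one more tool, called as a command line: name --pt "numbers of a row" for each row, then --argument value for the rest. play_rows: Moves the arm, as the interface text tells. Shift numbers are shares of 0.06 m and turn numbers shares of 5 degrees, none past 1 either way. Its arguments: {"type":"object","properties":{"plan":{"type":"array","items":{"type":"array","items":{"type":"number"}}}},"required":["plan"]}

```bash
ls; mkdir -p pics; cat > h.py <<'E'
import numpy as np, cv2
from station import robot
def K(name):
    m=robot.camera_model(name); f=210/np.tan(np.radians(m["vfov"]/2)); return f,m["cx"],m["cy"],np.array(m["origin"]),np.array(m["orientation"])
def pts(name,d):
    f,cx,cy,o,R=K(name); v,u=np.mgrid[0:420,0:560]
    c=np.stack([(u-cx)/f*d,(v-cy)/f*d,d],-1); return c@R.T+o
def ray(name,u,v,z):
    f,cx,cy,o,R=K(name); r=R@np.array([(u-cx)/f,(v-cy)/f,1]); return o+r*(z-o[2])/r[2]
def proj(name,p):
    f,cx,cy,o,R=K(name); c=R.T@(np.array(p)-o); return c[0]/c[2]*f+cx,c[1]/c[2]*f+cy
E
python3 - <<'E'
from h import *
for n in("scene","top"):
    p,d=robot.read_camera(n); cv2.imwrite(f"pics/{n}0.png",p[:,:,::-1]); np.savez(f"{n}0.npz",p=p,d=d); print(n,robot.camera_model(n))
print(robot.sense())
E
```

```text
pics
scene {'vfov': 42.579609132875255, 'cx': 270.7062612484733, 'cy': 196.77024351962893, 'origin': array([1.18255567, 0.70695315, 0.76328193]), 'orientation': array([[-0.73675969,  0.38450367, -0.55618529],
       [ 0.67580905,  0.44505083, -0.58754734],
       [ 0.02161662, -0.80875626, -0.58774658]])}
top {'vfov': 42.55504992013687, 'cx': 282.3600107502224, 'cy': 206.60563442692487, 'origin': array([0.32759202, 0.05001159, 1.22966736]), 'orientation': array([[ 0.02500938, -0.9787167 ,  0.20368639],
       [-0.99968321, -0.02506138,  0.00232453],
       [ 0.00282961, -0.20368   , -0.97903343]])}
{'t': 0.1, 'joint_pos': array([ 6.97809125e+01,  1.26708086e+01,  8.75205033e+01,  1.18793940e-03,
        7.99080319e+01, -7.22521904e+00]), 'dq': array([-0.03489671, -0.16497044, -0.20420876, -0.11037523,  0.01107424,
        0.04060001]), 'tau': array([ 7.91355997e-04, -4.95950747e+01, -3.88516510e+01,  7.01843714e-02,
        5.17239980e-02, -4.76797379e-05]), 'tcp_pos': array([0.14031764, 0.6084258 , 0.1935338 ]), 'eef_rot': array([[-9.74393238e-01,  2.24849807e-01, -6.18401024e-04],
       [ 2.24850531e-01,  9.74391920e-01, -1.61997591e-03],
       [ 2.38313691e-04, -1.71754137e-03, -9.99998497e-01]]), 'force': array([-0.47799996,  0.17912232,  1.00867858]), 'ft_torque': array([-0.02832852,  0.02384634,  0.00189878]), 'width': 0.08694870727711762}
```

View pics/scene0.png

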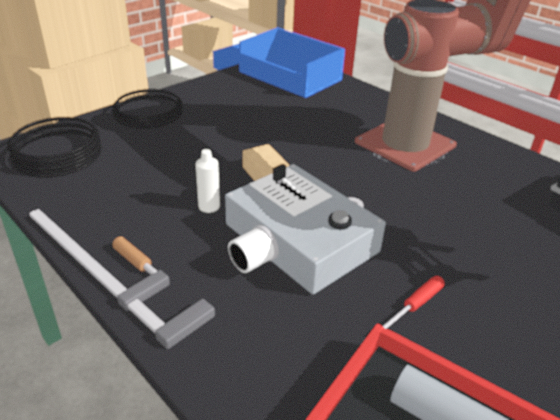

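View pics/top0.png

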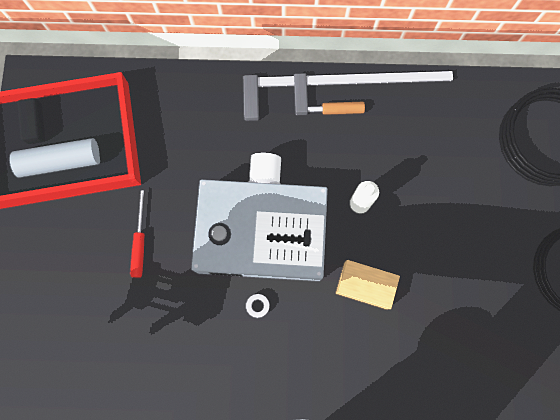

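The scene view has the box around (300,225), with the lever at (280,172) and the button at (340,218). The top view has the box corners near (200,180)–(325,280), the lever at (307,237), the button at (219,233) and the pipe pointing up (world +x). Next I'll measure the box pose.

```bash
python3 - <<'E'
from h import *
T=np.load("top0.npz"); P=pts("top",T["d"]); d=T["d"]
reg=np.zeros(d.shape,bool); reg[160:300,170:345]=1
m=reg&(abs(P[...,2]-.09)<.012)&(d>0)
mm=m.astype(np.uint8)
n,l,s,_=cv2.connectedComponentsWithStats(mm); k=1+np.argmax(s[1:,4]); mm=(l==k)
print("z med",np.median(P[mm][:,2]),mm.sum())
q=P[mm][:,:2]
r=cv2.minAreaRect((q*1000).astype(np.float32)); print(r, cv2.boxPoints(r))
# above-top things
for a,b in((.1,.2),):
    e=(reg&(P[...,2]>a)&(P[...,2]<b)).astype(np.uint8)
    n,l,s,c=cv2.connectedComponentsWithStats(e)
    for i in range(1,n):
        if s[i,4]>15:
            x=P[l==i]; print(s[i],c[i],x.mean(0).round(4),x.min(0).round(4),x.max(0).round(4))
S=np.load("scene0.npz"); Q=pts("scene",S["d"])
m=(abs(Q[...,2]-.09)<.006); reg=np.zeros(d.shape,bool); reg[150:290,215:390]=1; m&=reg
mm=m.astype(np.uint8);n,l,s,_=cv2.connectedComponentsWithStats(mm); k=1+np.argmax(s[1:,4])
print("scene",np.median(Q[l==k][:,2])); r=cv2.minAreaRect((Q[l==k][:,:2]*1000).astype(np.float32)); print(r,cv2.boxPoints(r))
e=(reg&(Q[...,2]>.1)&(Q[...,2]<.2)).astype(np.uint8)
n,l,s,c=cv2.connectedComponentsWithStats(e)
for i in range(1,n):
    if s[i,4]>15:
        x=Q[l==i]; print(s[i],c[i],x.mean(0).round(4),x.min(0).round(4),x.max(0).round(4))
im=cv2.resize(T["p"][170:290,185:340,::-1],None,fx=5,fy=5,interpolation=cv2.INTER_CUBIC);cv2.imwrite("pics/z.png",im)
im=cv2.resize(S["p"][130:260,220:390,::-1],None,fx=4.5,fy=4.5,interpolation=cv2.INTER_CUBIC);cv2.imwrite("pics/zs.png",im)
E
```

```text
z med 0.08930957562507924 11833
((545.5938720703125, 98.6586685180664), (280.763916015625, 254.93020629882812), 87.95063018798828) [[413.19016  -37.075256]
 [667.9573   -46.191727]
 [677.99756  234.3926  ]
 [423.23047  243.50906 ]]
[208 223  23  22 370] [219.07297297 233.28918919] [0.5004 0.1843 0.1075] [0.4782 0.1616 0.1001] [0.5235 0.2081 0.1185]
[303 229   8  18 119] [306.82352941 237.40336134] [0.4929 0.0007 0.1303] [ 0.4783 -0.0062  0.1025] [0.5107 0.0076 0.1371]
scene 0.08801956034255487
((521.598388671875, 102.23442077636719), (281.7607727050781, 210.77764892578125), 87.90384674072266) [[411.12717  -34.69693 ]
 [621.76373  -42.406464]
 [632.0696   239.16577 ]
 [421.43304  246.8753  ]]
[215 160   3  14  33] [215.78787879 166.60606061] [ 0.5825 -0.1065  0.113 ] [ 0.5735 -0.1204  0.1004] [ 0.5889 -0.1006  0.123 ]
[272 163  14  19 205] [278.6097561  171.71219512] [0.4975 0.0061 0.1192] [ 0.4771 -0.0047  0.1   ] [0.5122 0.0125 0.1348]
[328 210  24  16 282] [339.53546099 217.5248227 ] [0.5052 0.1909 0.1066] [0.4786 0.1649 0.1   ] [0.5242 0.2111 0.1154]
```

View pics/z.png

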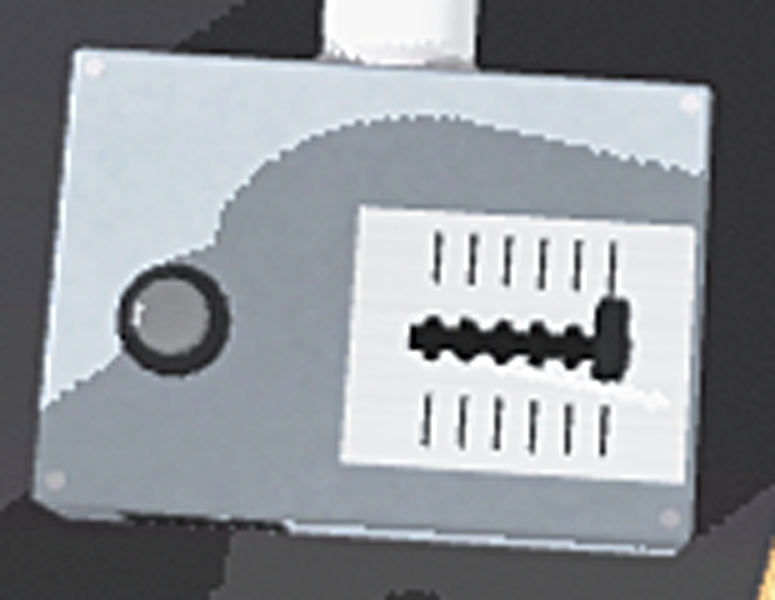

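View pics/zs.png

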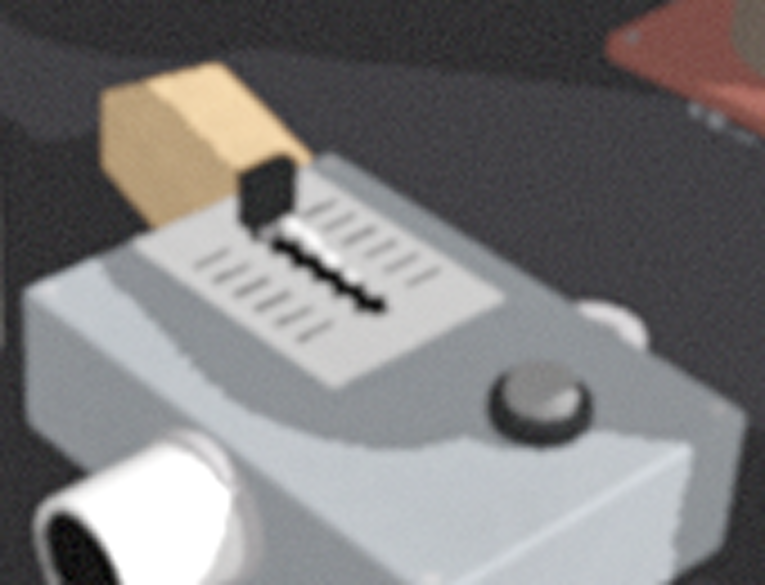

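```bash
python3 - <<'E'
from h import *
T=np.load("top0.npz"); P=pts("top",T["d"]); S=np.load("scene0.npz"); Q=pts("scene",S["d"])
c=lambda x,y:((x+.5)/5-.5+185,(y+.5)/5-.5+170)
for xs,y in(((613,577,542,507,472,438),262),((604,568,532,497,462,427),425)):
    print(np.array([ray("top",*c(x,y),.09)[:2] for x in xs]).round(4).tolist())
for nm,A,reg in(("top",P,(slice(220,256),slice(296,320))),("scene",Q,(slice(155,190),slice(262,292)))):
    B=A[reg]; x=B[B[...,2]>.126]; x=x.reshape(-1,3); print(nm,"lever",len(x),x.min(0),x.max(0),x.mean(0))
for nm,A,reg in(("top",P,(slice(220,250),slice(203,236))),("scene",Q,(slice(200,235),slice(320,360)))):
    B=A[reg]; x=B[B[...,2]>.100].reshape(-1,3); print(nm,"btn",x.min(0),x.max(0),np.percentile(x[:,2],[50,80,95]))
    for z in(.106,.109,.112):
        y=x[x[:,2]>z];(cc,r)=cv2.minEnclosingCircle((y[:,:2]*1000).astype(np.float32));print(z,len(y),np.array(cc),r)
g=cv2.cvtColor(T["p"],cv2.COLOR_RGB2GRAY);print(g[222:248,206:233])
E
```

```text
[[0.5323, -0.0014], [0.5319, 0.014], [0.5315, 0.029], [0.5312, 0.0441], [0.5308, 0.0591], [0.5304, 0.0737]]
[[0.4621, 0.0013], [0.4617, 0.0166], [0.4613, 0.0318], [0.4609, 0.0466], [0.4605, 0.0615], [0.4602, 0.0763]]
top lever 109 [ 0.32759202 -0.00618276  0.1268517 ] [0.51074954 0.05001159 1.22966736] [0.48974292 0.00171677 0.16258303]
scene lever 73 [ 0.47938323 -0.00469805  0.12616191] [1.18255567 0.70695315 0.76328193] [0.54235117 0.0526868  0.17390309]
top btn [0.32759202 0.05001159 0.10005128] [0.52346064 0.20810137 1.22966736] [0.10647355 0.1130875  0.11515156]
0.106 190 [420.36883545 122.70396423] 117.86325073242188
0.109 167 [420.36883545 122.70396423] 117.86325073242188
0.112 107 [421.00006104 120.28689575] 116.89186096191406
scene btn [0.47858096 0.1648533  0.10000942] [1.18255567 0.70695315 0.76328193] [0.10703072 0.11132832 0.11332466]
0.106 151 [834.84448242 443.98080444] 435.9559326171875
0.109 126 [834.84448242 443.98080444] 435.9559326171875
0.112 42 [835.62426758 445.80010986] 434.2377014160156
[[214 212 213 214 212 212 216 218 225 229 235 233 133 141 128 133 163 16
[... 2166 characters left out ...]
 104 161 155 155 154]
 [223 151 148 153 158 154  91  38  48  51  51  49  49  51  51  52  53  51
   47  40  40 102 162 159 155 154 153]
 [152 149 151 153 154 160 153  83  30  40  47  50  52  52  50  52  48  43
   39  72 133 161 158 156 155 153 152]
 [147 151 151 150 152 154 158 157 157 122  57  30  36  36  39  36  41  94
  102 162 159 158 156 155 155 152 152]
 [153 152 151 150 152 154 153 154 157 159 156 125 128 130 126 101 163 160
  156 159 156 155 155 154 154 153 152]
 [152 154 152 155 154 154 154 152 154 156 158 156 157 158 160 157 157 155
  155 155 155 153 155 153 153 154 152]
 [153 154 153 155 154 154 153 155 155 156 154 153 155 154 156 155 154 154
  154 154 151 152 153 156 153 154 153]]
```

play_rows --pt "0 0 0 -0.5 -1" --pt "0 0 0 -0.5 -1" --pt "0 0 0 0 -0.16" --pt "0 0 0 0 0" --pt "0 0 0 0 0" --pt "0 0 0 0 0"

```text
t: 0.85
tcp_pos: [0.1404, 0.6084, 0.2532]
eef_rot: [[-0.999, 0.039, -0.001], [0.039, 0.999, -0.002], [0.001, -0.002, -1.0]]
force: [0.6, 0.0, 0.1]
width: 0.0349
```

```bash
cat >> h.py <<'E'
yaw=np.radians(-2.1); BX=np.array([np.cos(yaw),np.sin(yaw)]); BY=np.array([-np.sin(yaw),np.cos(yaw)])
def lever(n,P,d,dz=.126):
    z=P[...,2]; m=(d>0)&(z>dz)&(z<.145)&(abs(P[...,0]-.495)<.04)&(P[...,1]>-.03)&(P[...,1]<.09)
    return P[m]
E
python3 - <<'E'
from h import *
for n in("top","scene"):
    L=np.load(n+"0.npz"); x=lever(n,pts(n,L["d"]),L["d"]); a=x[:,:2]@BX; b=x[:,:2]@BY
    print(n,len(x),"bx",a.min(),a.max(),"by",b.min(),b.max(),x[:,2].max())
    v,u=np.mgrid[0:420,0:560]; P=pts(n,L["d"])
    # button
    m=(L["d"]>0)&(P[...,2]>.108)&(P[...,2]<.13)&(abs(P[...,0]-.5)<.04)&(abs(P[...,1]-.185)<.04)
    x=P[m];a=x[:,:2]@BX; b=x[:,:2]@BY; print("btn",len(x),a.min(),a.max(),b.min(),b.max(),np.percentile(x[:,2],[5,50,95]))
    g=L["p"].astype(int); 
T=np.load("top0.npz");P=pts("top",T["d"])
m=(T["d"]>0)&(P[...,2]>.13)&(P[...,1]<-.04)&(P[...,1]>-.2)&(P[...,0]>.4)&(P[...,0]<.7)
print("cartridge",P[m].min(0),P[m].max(0))
s=robot.sense();print(s["tcp_pos"],s["eef_rot"].round(4),s["width"],s["force"])
n0=np.array([.4945,.0003]); t=n0-.036*BY
print((s["eef_rot"].T@(np.array([*t,.24])-s["tcp_pos"])))
E
```

```text
top 106 bx 0.4783461290800559 0.5103134161086971 by 0.01155697250726606 0.025173203344076227 0.1370907458497248
btn 173 0.47303542089279016 0.5081051439023333 0.18760454634457852 0.21767723402797962 [0.10902978 0.11263332 0.11611609]
scene 68 bx 0.47893129187697975 0.5099088690753664 by 0.013895427959728457 0.029477621342257315 0.1348102895112857
btn 134 0.47780839744964176 0.5097415791799376 0.19091599240259435 0.2220777887608759 [0.10867983 0.11086297 0.11351302]
cartridge [ 0.58079918 -0.14265517  0.13021061] [ 0.60902381 -0.11493271  0.15599245]
[0.14035063 0.60842972 0.25320685] [[-9.992e-01  3.870e-02 -7.000e-04]
 [ 3.870e-02  9.992e-01 -2.000e-03]
 [ 6.000e-04 -2.000e-03 -1.000e+00]] 0.0349317527235021 [0.628639   0.02473608 0.06606098]
[-0.37753074 -0.62992375  0.01421721]
```

play_rows --pt "0 -0.39 -0.655 0 0" --pt "0 -0.39 -0.655 0 0" --pt "0 -0.39 -0.655 0 0" --pt "0 -0.39 -0.655 0 0" --pt "0 -0.39 -0.655 0 0" --pt "0 -0.39 -0.655 0 0" --pt "0 -0.39 -0.655 0 0" --pt "0 -0.39 -0.655 0 0" --pt "0 -0.39 -0.655 0 0" --pt "0 -0.39 -0.655 0 0" --pt "0 -0.39 -0.655 0 0" --pt "0 -0.39 -0.655 0 0" --pt "0 -0.39 -0.655 0 0" --pt "0 -0.39 -0.655 0 0" --pt "0 -0.39 -0.655 0 0" --pt "0 -0.39 -0.655 0 0" --pt "0 0 0 0 0" --pt "0 0 0 0 0" --pt "0 0 0 0 0"

```text
t: 3.22
tcp_pos: [0.4902, -0.0327, 0.2545]
eef_rot: [[-0.999, 0.037, -0.0], [0.037, 0.999, 0.0], [0.0, 0.0, -1.0]]
force: [-0.2, 0.7, -0.1]
width: 0.0007
```

```bash
cat >> h.py <<'E'
def rel(bx,by,z):
    s=robot.sense(); t=bx*BX+by*BY; print("tcp",s["tcp_pos"].round(4),"box coords",(s["tcp_pos"][:2]@BX).round(4),(s["tcp_pos"][:2]@BY).round(4),"F",s["force"].round(2),"w",s["width"].round(4),"t",s["t"])
    print("rel tool units",((s["eef_rot"].T@(np.array([*t,z])-s["tcp_pos"]))/.06).round(3))
E
python3 - <<'E'
from h import *
rel(.4943,-.020,.112)
p,d=robot.read_camera("scene");cv2.imwrite("pics/s1.png",p[:,:,::-1])
E
```

```text
Traceback (most recent call last):
  File "h.py", line 17, in rel
    s=robot.sense(); t=bx*BX+by*BY; print("tcp",s["tcp_pos"].round(4),"box coords",(s["tcp_pos"][:2]@BX).round(4),(s["tcp_pos"][:2]@BY).round(4),"F",s["force"].round(2),"w",s["width"].round(4),"t",s["t"])
                                                                                                                                                                             ^^^^^^^^^^^^^^^^
AttributeError: 'float' object has no attribute 'round'
```

```bash
sed -i 's/s\["width"\].round(4)/round(s["width"],4)/' h.py
python3 - <<'E'
from h import *
rel(.4943,-.020,.112)
p,d=robot.read_camera("scene");cv2.imwrite("pics/s1.png",p[:,:,::-1])
E
```

```text
tcp [ 0.4902 -0.0327  0.2545] box coords 0.491 -0.0147 F [-0.2   0.67 -0.08] w 0.0007 t 3.225
rel tool units [-0.055 -0.089  2.375]
```

View pics/s1.png

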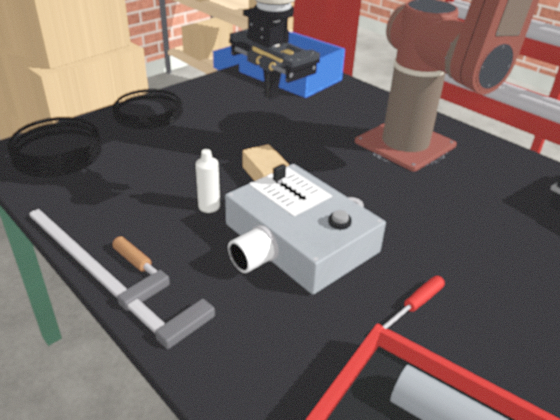

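The shut fingers are at about (272,95), high above and behind the lever at (280,172). The path down looks clear, so I'll descend in two stages.

play_rows --pt "0 -0.055 -0.12 0.5 0" --pt "0 0 0 0.5 0" --pt "0 0 0 0.4 0" --pt "0 0 0 0.2 0" --pt "0 0 0 0 0" --pt "0 0 0 0 0"

```text
t: 4.03
tcp_pos: [0.4944, -0.041, 0.1598]
eef_rot: [[-0.999, 0.038, 0.002], [0.038, 0.999, -0.0], [-0.002, -0.0, -1.0]]
force: [0.8, -0.8, 0.4]
width: 0.0008
```

```bash

python3 - <<'E'
from h import *
rel(.4943,-.020,.112)
s=robot.sense()
for n in("scene","top"):
    p,d=robot.read_camera(n);u,v=map(int,proj(n,s["tcp_pos"]));print(n,u,v)
    im=p[:,:,::-1][max(0,v-60):v+60,u-80:u+80]; im=cv2.resize(im,None,fx=4,fy=4,interpolation=cv2.INTER_CUBIC); cv2.circle(im,(320,240),3,(0,0,255),-1);cv2.imwrite(f"pics/c1{n}.png",im)
E
```

```text
tcp [ 0.4944 -0.041   0.1598] box coords 0.4956 -0.0228 F [ 0.82 -0.84  0.38] w 0.0008 t 4.025
rel tool units [0.023 0.047 0.797]
scene 265 146
top 328 234
```

View pics/c1scene.png

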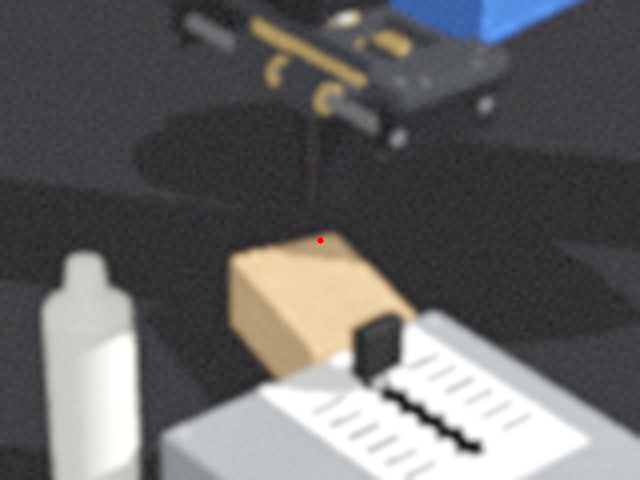

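View pics/c1top.png

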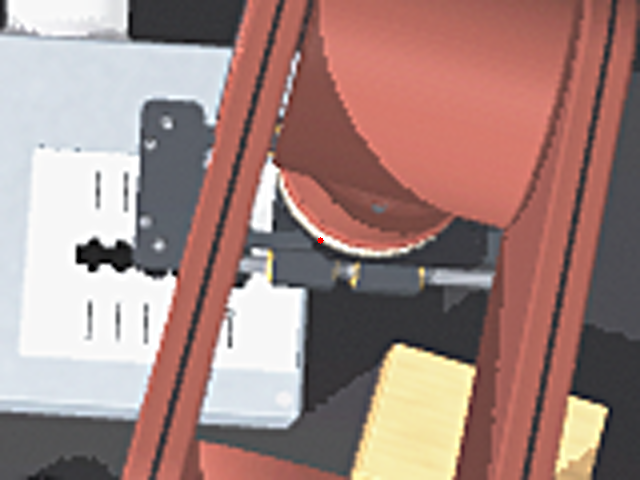

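In the scene crop the fingers end at the red dot (320,240), clear of the lever at (378,345), the carton and the cartridge. In the top view the arm hides the lever. I'll descend and approach slowly.

play_rows --pt "0 0.02 0 0.3 0" --pt "0 0 0 0.3 0" --pt "0 0 0 0.17 0" --pt "0 0 0 0 0" --pt "0 0 0 0 0"

```text
t: 4.75
tcp_pos: [0.4927, -0.041, 0.1125]
eef_rot: [[-0.999, 0.038, 0.0], [0.038, 0.999, -0.0], [-0.0, -0.0, -1.0]]
force: [-0.1, -0.3, 0.4]
width: 0.0
```

```bash

python3 - <<'E'
from h import *
rel(.4943,-.002,.112)
s=robot.sense()
p,d=robot.read_camera("scene"); im=cv2.resize(p[110:240,200:370,::-1],None,fx=4.5,fy=4.5,interpolation=cv2.INTER_CUBIC);cv2.imwrite("pics/c2.png",im)
E
```

```text
tcp [ 0.4927 -0.041   0.1125] box coords 0.4938 -0.023 F [-0.1  -0.34  0.38] w 0.0 t 4.75
rel tool units [-0.007  0.349  0.009]
```

View pics/c2.png

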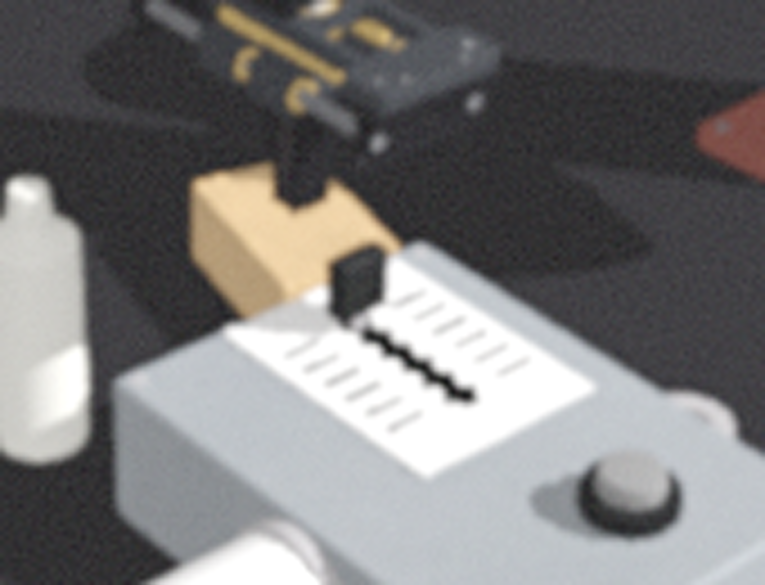

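The scene crop shows the finger at (300,165), a gap, then the lever at (357,285) at its first tick. I'll close the gap now.

play_rows --pt "0 0 0.1 0 0" --pt "0 0 0.1 0 0" --pt "0 0 0.05 0 0" --pt "0 0 0 0 0" --pt "0 0 0 0 0"

```text
t: 5.42
tcp_pos: [0.493, -0.026, 0.1124]
eef_rot: [[-0.999, 0.038, 0.0], [0.038, 0.999, -0.0], [-0.0, -0.0, -1.0]]
force: [-0.3, -0.2, 1.4]
width: 0.0002
```

play_rows --pt "0 0 0.05 0 0" --pt "0 0 0 0 0" --pt "0 0 0 0 0"

```text
t: 5.8
tcp_pos: [0.4931, -0.023, 0.1123]
eef_rot: [[-0.999, 0.038, -0.0], [0.038, 0.999, -0.0], [0.0, -0.0, -1.0]]
force: [-0.4, -0.2, 0.3]
width: 0.0006
```

play_rows --pt "0 0 0.04 0 0" --pt "0 0 0 0 0" --pt "0 0 0 0 0"

```text
t: 6.18
tcp_pos: [0.4932, -0.0206, 0.1123]
eef_rot: [[-0.999, 0.038, -0.0], [0.038, 0.999, -0.0], [0.0, -0.0, -1.0]]
force: [-0.3, -0.4, 0.2]
width: 0.0007
```

play_rows --pt "0 0 0.04 0 0" --pt "0 0 0 0 0" --pt "0 0 0 0 0"

```text
t: 6.55
tcp_pos: [0.4933, -0.0181, 0.1123]
eef_rot: [[-0.999, 0.038, -0.0], [0.038, 0.999, -0.0], [0.0, -0.0, -1.0]]
force: [-0.2, 0.2, -0.3]
width: 0.0007
```

```bash
cat > snap.py <<'E'
import sys
from h import *
rel(.4943,-.002,.112)
p,d=robot.read_camera("scene"); im=cv2.resize(p[140:220,230:340,::-1],None,fx=7,fy=7,interpolation=cv2.INTER_CUBIC);cv2.imwrite(f"pics/{sys.argv[1]}.png",im)
E
python3 snap.py c3
```

```text
tcp [ 0.4933 -0.0181  0.1123] box coords 0.4936 -0.0 F [-0.17  0.21 -0.33] w 0.0007 t 6.55
rel tool units [-0.012 -0.033  0.005]
```

View pics/c3.png

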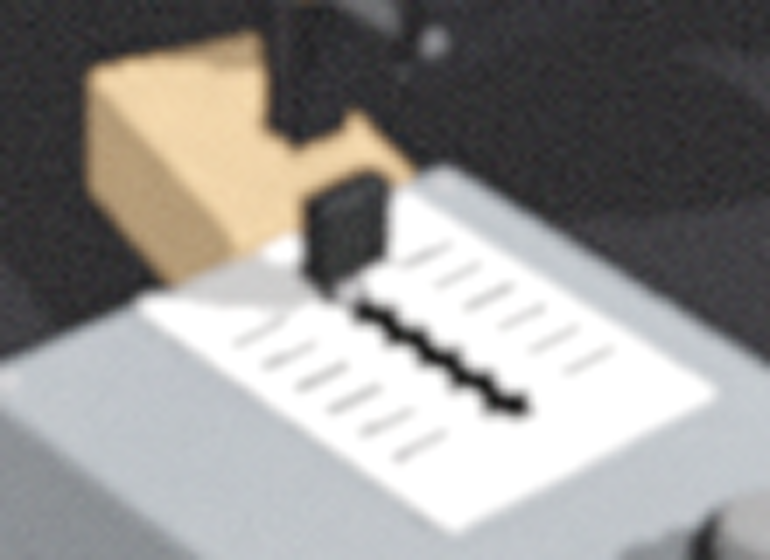

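The finger (305,145) is still a few mm short of the lever (345,235), so the tip is thinner than I assumed. I'll continue in 2.4 mm steps and watch the force.

play_rows --pt "0 0 0.04 0 0" --pt "0 0 0 0 0" --pt "0 0 0 0 0"

```text
t: 6.98
tcp_pos: [0.4934, -0.0157, 0.1123]
eef_rot: [[-0.999, 0.038, 0.0], [0.038, 0.999, -0.0], [-0.0, -0.0, -1.0]]
force: [-0.5, -0.3, 0.1]
width: 0.0002
```

play_rows --pt "0 0 0.03 0 0" --pt "0 0 0 0 0" --pt "0 0 0 0 0"

```text
t: 7.35
tcp_pos: [0.4934, -0.014, 0.1124]
eef_rot: [[-0.999, 0.038, 0.0], [0.038, 0.999, -0.0], [-0.0, -0.0, -1.0]]
force: [0.5, -0.2, 0.0]
width: 0.0004
```

play_rows --pt "0 0 0.03 0 0" --pt "0 0 0 0 0" --pt "0 0 0 0 0"

```text
t: 7.72
tcp_pos: [0.4935, -0.0122, 0.1123]
eef_rot: [[-0.999, 0.038, 0.0], [0.038, 0.999, -0.0], [-0.0, -0.0, -1.0]]
force: [0.1, -0.0, -0.6]
width: 0.0004
```

play_rows --pt "0 0 0.03 0 0" --pt "0 0 0 0 0" --pt "0 0 0 0 0"

```text
t: 8.1
tcp_pos: [0.4936, -0.0104, 0.1124]
eef_rot: [[-0.999, 0.038, 0.0], [0.038, 0.999, -0.0], [-0.0, -0.0, -1.0]]
force: [0.1, 0.1, -0.4]
width: 0.0004
```

play_rows --pt "0 0 0.03 0 0" --pt "0 0 0 0 0" --pt "0 0 0 0 0"

```text
t: 8.48
tcp_pos: [0.4936, -0.0086, 0.1123]
eef_rot: [[-0.999, 0.038, -0.0], [0.038, 0.999, -0.0], [0.0, -0.0, -1.0]]
force: [0.0, -0.5, 0.3]
width: 0.0008
```

```bash
python3 snap.py c4
```

```text
tcp [ 0.4936 -0.0086  0.1123] box coords 0.4936 0.0095 F [ 0.02 -0.49  0.3 ] w 0.0008 t 8.475
rel tool units [-0.012 -0.192  0.005]
```

View pics/c4.png

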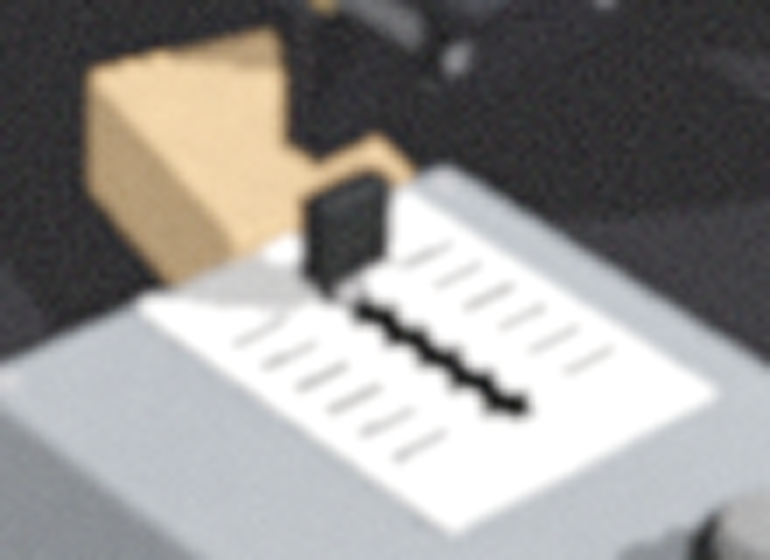

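```bash
python3 - <<'E'
from h import *
s=robot.sense()
def c(p): u,v=proj("scene",p); return round((u-230)*7),round((v-140)*7)
print("tcp",c(s["tcp_pos"]))
for bx in(.4783,.5103):
  for by in(.011,.013,.0155,.027): print(bx,by,c([*(bx*BX+by*BY),.132]))
p,d=robot.read_camera("scene"); P=pts("scene",d)
m=(d>0)&(P[...,2]>.1)&(P[...,2]<.17)&(abs(P[...,0]-.49)<.03)&(abs(P[...,1])<.05)
x=P[m]; a=x[:,:2]@BX;b=x[:,:2]@BY
for z in np.arange(.1,.17,.006):
    k=(x[:,2]>=z)&(x[:,2]<z+.006); 
    if k.any(): print(round(z,3),k.sum(),"bx",a[k].min().round(4),a[k].max().round(4),"by",np.sort(b[k]).round(4)[::max(1,k.sum()//14)])
E
```

```text
tcp (316, 216)
0.4783 0.011 (358, 149)
0.4783 0.013 (363, 152)
0.4783 0.0155 (368, 155)
0.4783 0.027 (392, 171)
0.5103 0.011 (280, 184)
0.5103 0.013 (285, 186)
0.5103 0.0155 (290, 190)
0.5103 0.027 (314, 206)
0.1 28 bx 0.48 0.5094 by [0.0147 0.0159 0.0186 0.025  0.0254 0.0258 0.026  0.0264 0.027  0.0272
 0.0276 0.0277 0.0278 0.0283]
0.106 30 bx 0.4786 0.5101 by [0.0155 0.0186 0.0202 0.0222 0.0252 0.0256 0.0259 0.0261 0.0264 0.0264
 0.0269 0.0274 0.0277 0.028  0.0293]
0.112 33 bx 0.4785 0.5102 by [0.0165 0.0181 0.0213 0.0248 0.0251 0.0255 0.0256 0.0259 0.0263 0.0266
 0.0267 0.0268 0.0271 0.0275 0.0281 0.0285 0.0299]
0.118 33 bx 0.4824 0.5103 by [0.0149 0.0161 0.0195 0.0229 0.0238 0.0245 0.0252 0.0255 0.026  0.0265
 0.0269 0.0271 0.0273 0.0281 0.0282 0.0286 0.0287]
0.124 36 bx 0.4787 0.5097 by [0.0143 0.0168 0.0185 0.0209 0.0225 0.0228 0.0245 0.0249 0.0256 0.0259
 0.0262 0.0268 0.0272 0.0275 0.0276 0.0278 0.028  0.0288]
0.13 44 bx 0.4785 0.5101 by [0.0134 0.016  0.0172 0.0177 0.0189 0.0201 0.0206 0.021  0.0226 0.0236
 0.0237 0.0246 0.0268 0.0272 0.0281]
0.136 6 bx 0.4839 0.5042 by [0.0
[... 197 characters left out ...]
 bx 0.483 0.5068 by [0.0014 0.0058 0.0093 0.0123 0.0177 0.018  0.0185 0.0188 0.0189 0.019
 0.0199 0.0205 0.021  0.0221]
0.154 32 bx 0.4831 0.5056 by [0.0021 0.0039 0.0046 0.0068 0.0098 0.0104 0.0162 0.0177 0.0179 0.0185
 0.0188 0.0189 0.0195 0.0197 0.0208 0.0216]
0.16 27 bx 0.484 0.5061 by [0.0027 0.0048 0.0056 0.0061 0.0066 0.0077 0.0089 0.0122 0.0144 0.0152
 0.0159 0.0173 0.0177 0.0184 0.0187 0.019  0.0192 0.0194 0.0196 0.0197
 0.0199 0.0203 0.0205 0.0208 0.0211 0.0213 0.0215]
0.166 23 bx 0.4826 0.5057 by [-0.0026  0.0023  0.0034  0.0046  0.0061  0.0062  0.0064  0.0106  0.0167
  0.0172  0.0191  0.0195  0.0196  0.0199  0.02    0.0204  0.0204  0.0204
  0.0205  0.0211  0.0211  0.0212  0.0215]
```

The visible fingertip ends at z of about 0.137, although the TCP reads 0.112. The finger is hovering just above the lever instead of beside it. I'll back off and measure where the real fingertip is.

play_rows --pt "0 0 -0.2 0 0" --pt "0 0 -0.3 0 0" --pt "0 0 -0.1 0 0" --pt "0 0 0 0 0" --pt "0 0 0 0 0"

```text
t: 9.2
tcp_pos: [0.4922, -0.0446, 0.1123]
eef_rot: [[-0.999, 0.039, -0.0], [0.039, 0.999, 0.0], [0.0, 0.0, -1.0]]
force: [-0.4, 0.3, -0.7]
width: 0.0008
```

```bash
python3 - <<'E'
from h import *
rel(.4943,-.002,.112)
p,d=robot.read_camera("scene"); P=pts("scene",d); s=robot.sense()
u0,v0=map(int,proj("scene",s["tcp_pos"]));print("tcp px",u0,v0)
m=(d>0)&(P[...,2]>.06)&(P[...,2]<.175)&(abs(P[...,0]-.49)<.03)&(abs(P[...,1]+.045)<.03)
x=P[m]; a=x[:,:2]@BX;b=x[:,:2]@BY
for z in np.arange(.06,.175,.005):
    k=(x[:,2]>=z)&(x[:,2]<z+.005); 
    if k.any(): print(round(z,3),k.sum(),"bx",a[k].min().round(4),a[k].max().round(4),"by",b[k].min().round(4),b[k].max().round(4))
im=cv2.resize(p[v0-50:v0+30,u0-50:u0+60,::-1],None,fx=7,fy=7,interpolation=cv2.INTER_CUBIC);cv2.circle(im,(350,350),4,(0,0,255),-1);cv2.imwrite("pics/c5.png",im)
p,d=robot.read_camera("top");cv2.imwrite("pics/t5.png",p[150:330,220:460,::-1].repeat(3,0).repeat(3,1))
E
```

```text
tcp [ 0.4922 -0.0446  0.1123] box coords 0.4935 -0.0265 F [-0.39  0.28 -0.75] w 0.0008 t 9.2
rel tool units [-0.012  0.409  0.005]
tcp px 264 164
0.085 39 bx 0.4858 0.5207 by -0.0189 0.0022
0.09 27 bx 0.4885 0.5191 by -0.0141 0.0035
0.135 2 bx 0.4998 0.5023 by -0.0261 -0.0188
0.14 20 bx 0.4822 0.505 by -0.0361 -0.0155
0.145 24 bx 0.4856 0.5063 by -0.0361 -0.0147
0.15 25 bx 0.4837 0.5064 by -0.0342 -0.0149
0.155 28 bx 0.4827 0.5054 by -0.0344 -0.014
0.16 23 bx 0.4855 0.507 by -0.0352 -0.0141
0.165 25 bx 0.4838 0.5058 by -0.0361 -0.013
0.17 28 bx 0.4848 0.5064 by -0.0361 -0.0117
```

View pics/c5.png

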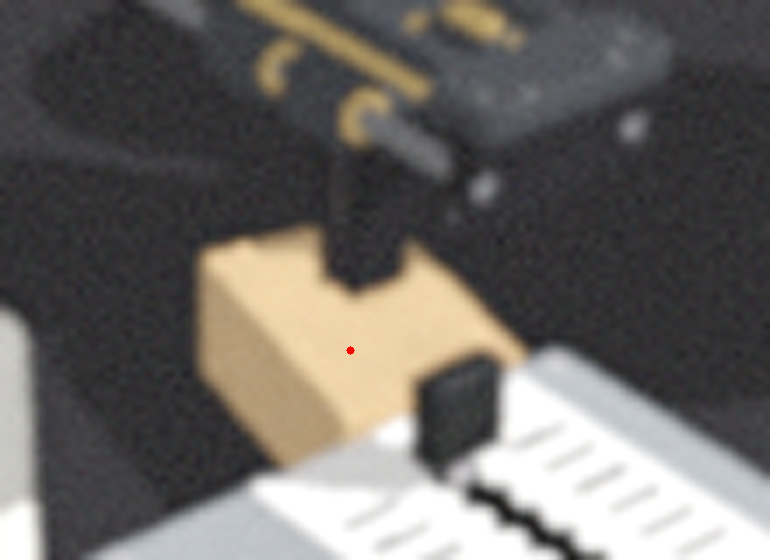

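The real fingertip sits at z≈0.139, about 27 mm above the reported TCP point (red dot at (350,350) against the finger end at (358,290)). The finger is about 21 mm thick. I'll apply this offset and descend another 23 mm so the tip overlaps the lever.

play_rows --pt "0 0 0 0.13 0" --pt "0 0 0 0.13 0" --pt "0 0 0 0.12 0" --pt "0 0 0 0 0" --pt "0 0 0 0 0"

```text
t: 9.93
tcp_pos: [0.4923, -0.0446, 0.0895]
eef_rot: [[-0.999, 0.038, -0.0], [0.038, 0.999, -0.0], [0.0, -0.0, -1.0]]
force: [0.4, 0.5, -0.0]
width: 0.0004
```

play_rows --pt "0 0 0.15 0 0" --pt "0 0 0.13 0 0" --pt "0 0 0 0 0" --pt "0 0 0 0 0"

```text
t: 10.42
tcp_pos: [0.493, -0.0276, 0.0897]
eef_rot: [[-0.999, 0.038, 0.0], [0.038, 0.999, -0.0], [-0.0, -0.0, -1.0]]
force: [-0.1, 0.2, 0.9]
width: 0.0008
```

```bash
python3 snap.py c6
```

```text
tcp [ 0.493  -0.0276  0.0897] box coords 0.4937 -0.0095 F [-0.1   0.21  0.91] w 0.0008 t 10.425
rel tool units [-0.011  0.125 -0.372]
```

View pics/c6.png

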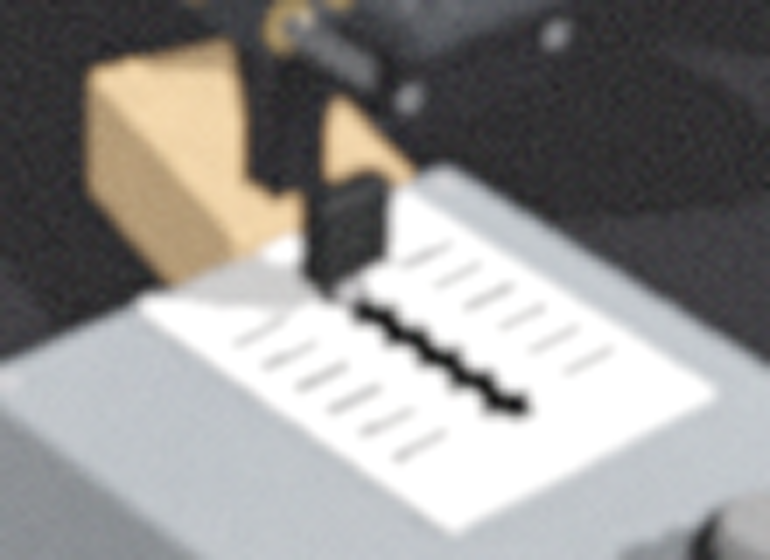

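The fingertip (280,185) is now behind and below the lever's top edge, with a gap of about 10 mm. I'll continue to contact.

play_rows --pt "0 0 0.05 0 0" --pt "0 0 0.05 0 0" --pt "0 0 0 0 0" --pt "0 0 0 0 0"

```text
t: 10.98
tcp_pos: [0.4931, -0.0218, 0.0895]
eef_rot: [[-0.999, 0.038, 0.0], [0.038, 0.999, -0.0], [-0.0, -0.0, -1.0]]
force: [-0.5, -0.6, 0.1]
width: 0.0007
```

play_rows --pt "0 0 0.03 0 0" --pt "0 0 0 0 0" --pt "0 0 0 0 0"

```text
t: 11.35
tcp_pos: [0.4932, -0.02, 0.0895]
eef_rot: [[-0.999, 0.038, -0.0], [0.038, 0.999, -0.0], [0.0, -0.0, -1.0]]
force: [-0.7, 0.3, -1.0]
width: 0.0005
```

play_rows --pt "0 0 0.03 0 0" --pt "0 0 0 0 0" --pt "0 0 0 0 0"

```text
t: 11.72
tcp_pos: [0.4933, -0.0182, 0.0896]
eef_rot: [[-0.999, 0.038, 0.0], [0.038, 0.999, -0.0], [-0.0, -0.0, -1.0]]
force: [0.7, -0.2, 0.8]
width: 0.0006
```

play_rows --pt "0 0 0.03 0 0" --pt "0 0 0 0 0" --pt "0 0 0 0 0"

```text
t: 12.1
tcp_pos: [0.4933, -0.0164, 0.0895]
eef_rot: [[-0.999, 0.038, -0.0], [0.038, 0.999, 0.0], [0.0, 0.0, -1.0]]
force: [0.5, 0.3, -0.7]
width: 0.0004
```

play_rows --pt "0 0 0.03 0 0" --pt "0 0 0 0 0" --pt "0 0 0 0 0"

```text
t: 12.48
tcp_pos: [0.4934, -0.0145, 0.0895]
eef_rot: [[-0.999, 0.038, 0.0], [0.038, 0.999, 0.0], [-0.0, 0.0, -1.0]]
force: [0.3, -0.3, 0.3]
width: 0.0001
```

play_rows --pt "0 0 0.03 0 0" --pt "0 0 0 0 0" --pt "0 0 0 0 0"

```text
t: 12.85
tcp_pos: [0.4935, -0.0131, 0.0896]
eef_rot: [[-0.999, 0.038, -0.0], [0.038, 0.999, -0.0], [-0.0, -0.0, -1.0]]
force: [-0.9, -3.8, -0.2]
width: 0.0001
```

```bash
python3 snap.py c7
```

```text
tcp [ 0.4935 -0.0131  0.0896] box coords 0.4936 0.005 F [-0.85 -3.76 -0.17] w 0.0001 t 12.85
rel tool units [-0.011 -0.117 -0.374]
```

View pics/c7.png

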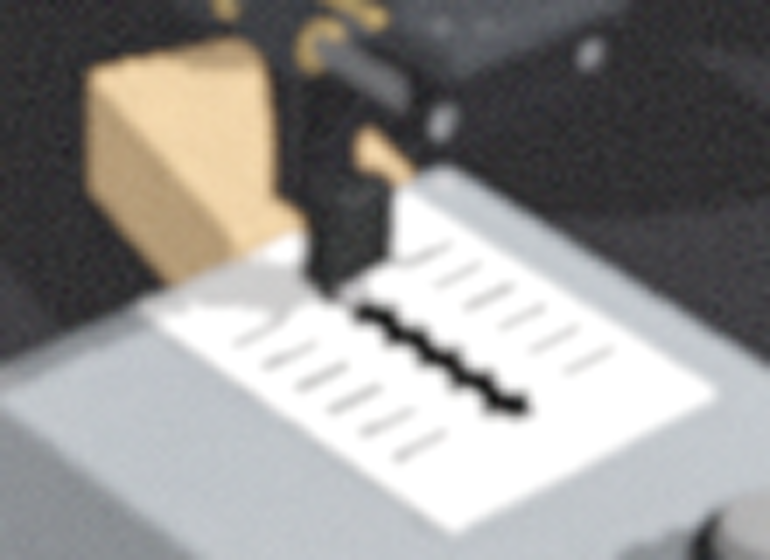

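Contact: −3.8 N at y≈−0.013, and the finger touches the lever with the lever still at its stop. I take lever travel as roughly TCP y + 0.0138. Now the first click, in small steps.

play_rows --pt "0 0 0.03 0 0" --pt "0 0 0 0 0" --pt "0 0 0 0 0"

```text
t: 13.28
tcp_pos: [0.4935, -0.0112, 0.0895]
eef_rot: [[-0.999, 0.038, -0.0], [0.038, 0.999, -0.0], [0.0, -0.0, -1.0]]
force: [-0.4, -4.5, -0.3]
width: 0.0006
```

play_rows --pt "0 0 0.03 0 0" --pt "0 0 0 0 0" --pt "0 0 0 0 0"

```text
t: 13.65
tcp_pos: [0.4937, -0.0089, 0.0896]
eef_rot: [[-0.999, 0.038, 0.0], [0.038, 0.999, 0.0], [-0.0, 0.0, -1.0]]
force: [-0.9, -3.7, 0.1]
width: 0.0009
```

play_rows --pt "0 0 0.03 0 0" --pt "0 0 0 0 0" --pt "0 0 0 0 0"

```text
t: 14.02
tcp_pos: [0.4937, -0.0069, 0.0895]
eef_rot: [[-0.999, 0.038, -0.0], [0.038, 0.999, 0.001], [0.0, 0.001, -1.0]]
force: [-0.0, 0.4, -0.4]
width: 0.0003
```

play_rows --pt "0 0 0.03 0 0" --pt "0 0 0 0 0" --pt "0 0 0 0 0"

```text
t: 14.4
tcp_pos: [0.4938, -0.0055, 0.0895]
eef_rot: [[-0.999, 0.038, -0.0], [0.038, 0.999, 0.0], [0.0, 0.0, -1.0]]
force: [0.6, -0.2, 0.1]
width: 0.0003
```

The first click snapped: the force fell to zero. I'll check by picture.

```bash
python3 snap.py c8
```

```text
tcp [ 0.4938 -0.0055  0.0895] box coords 0.4936 0.0126 F [ 0.62 -0.22  0.07] w 0.0003 t 14.4
rel tool units [-0.012 -0.243 -0.375]
```

View pics/c8.png

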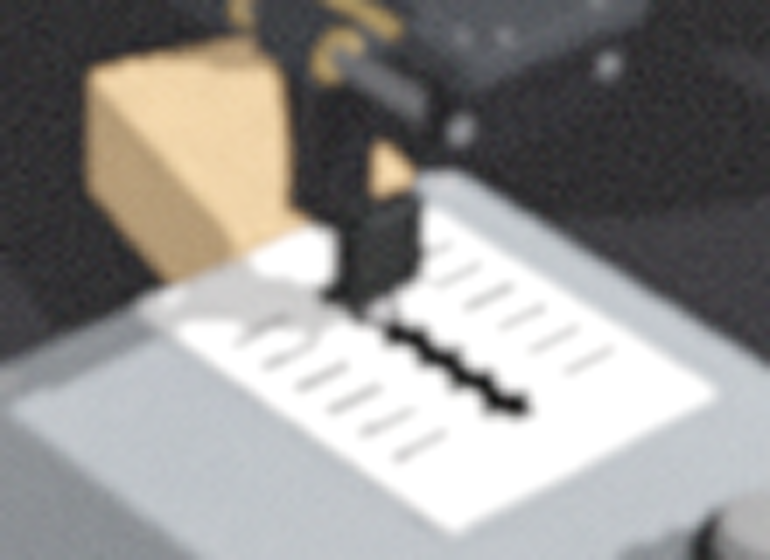

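The lever's lower corner moved from (330,295) to (360,315), which is one notch. Now the second click.

play_rows --pt "0 0 0.04 0 0" --pt "0 0 0.04 0 0" --pt "0 0 0 0 0" --pt "0 0 0 0 0"

```text
t: 14.95
tcp_pos: [0.494, -0.0007, 0.0895]
eef_rot: [[-0.999, 0.038, 0.0], [0.038, 0.999, -0.0], [-0.0, -0.0, -1.0]]
force: [-0.4, 0.1, -0.5]
width: 0.0004
```

play_rows --pt "0 0 0.03 0 0" --pt "0 0 0 0 0" --pt "0 0 0 0 0"

```text
t: 15.32
tcp_pos: [0.494, 0.0009, 0.0895]
eef_rot: [[-0.999, 0.038, -0.0], [0.038, 0.999, -0.0], [0.0, -0.0, -1.0]]
force: [0.9, -0.8, 0.2]
width: 0.0003
```

play_rows --pt "0 0 0.03 0 0" --pt "0 0 0 0 0" --pt "0 0 0 0 0"

```text
t: 15.7
tcp_pos: [0.4941, 0.0025, 0.0896]
eef_rot: [[-0.999, 0.038, 0.0], [0.038, 0.999, -0.001], [-0.0, -0.001, -1.0]]
force: [0.0, -3.4, -0.3]
width: 0.0004
```

play_rows --pt "0 0 0.03 0 0" --pt "0 0 0 0 0" --pt "0 0 0 0 0"

```text
t: 16.08
tcp_pos: [0.4941, 0.0045, 0.0895]
eef_rot: [[-0.999, 0.038, -0.0], [0.038, 0.999, -0.0], [0.0, -0.0, -1.0]]
force: [0.2, -4.2, 0.2]
width: 0.0003
```

play_rows --pt "0 0 0.03 0 0" --pt "0 0 0 0 0" --pt "0 0 0 0 0"

```text
t: 16.45
tcp_pos: [0.4942, 0.0068, 0.0895]
eef_rot: [[-0.999, 0.038, 0.0], [0.038, 0.999, 0.001], [0.0, 0.001, -1.0]]
force: [0.3, -2.0, -0.1]
width: 0.0004
```

play_rows --pt "0 0 0.03 0 0" --pt "0 0 0 0 0" --pt "0 0 0 0 0"

```text
t: 16.82
tcp_pos: [0.4942, 0.0085, 0.0895]
eef_rot: [[-0.999, 0.038, -0.0], [0.038, 0.999, 0.0], [0.0, 0.0, -1.0]]
force: [1.3, -0.6, 0.6]
width: 0.0002
```

```bash
python3 snap.py c9
```

```text
tcp [0.4942 0.0085 0.0895] box coords 0.4936 0.0266 F [ 1.26 -0.58  0.57] w 0.0002 t 16.825
rel tool units [-0.012 -0.477 -0.375]
```

View pics/c9.png

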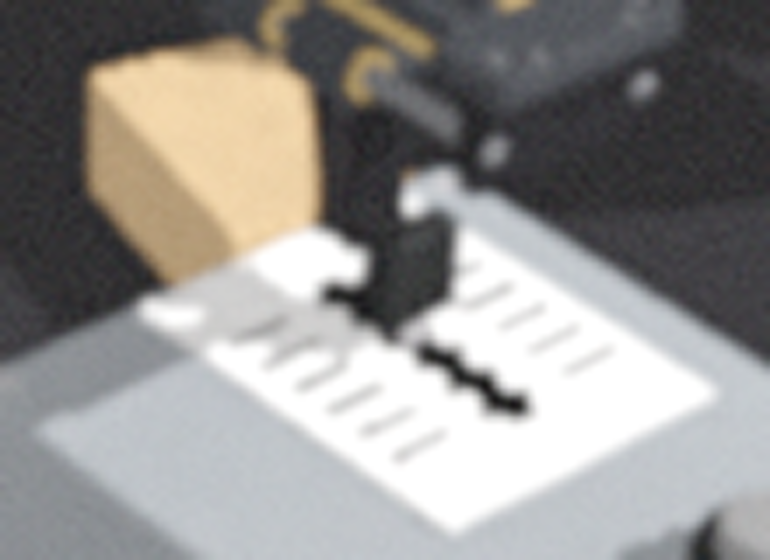

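The lower corner is at (390,335), so the lever is in the second notch. Now the third click, carefully: contact is expected near y=0.016 and the snap near 0.023.

play_rows --pt "0 0 0.05 0 0" --pt "0 0 0.05 0 0" --pt "0 0 0 0 0" --pt "0 0 0 0 0"

```text
t: 17.38
tcp_pos: [0.4945, 0.0142, 0.0895]
eef_rot: [[-0.999, 0.038, 0.0], [0.038, 0.999, -0.0], [-0.0, -0.0, -1.0]]
force: [-0.4, 0.7, -0.4]
width: 0.0003
```

play_rows --pt "0 0 0.03 0 0" --pt "0 0 0 0 0" --pt "0 0 0 0 0"

```text
t: 17.75
tcp_pos: [0.4946, 0.0159, 0.0896]
eef_rot: [[-0.999, 0.038, 0.0], [0.038, 0.999, -0.0], [-0.0, -0.0, -1.0]]
force: [0.1, -0.3, -0.7]
width: 0.0005
```

play_rows --pt "0 0 0.03 0 0" --pt "0 0 0 0 0" --pt "0 0 0 0 0"

```text
t: 18.12
tcp_pos: [0.4947, 0.0175, 0.0896]
eef_rot: [[-0.999, 0.038, -0.0], [0.038, 0.999, -0.001], [-0.0, -0.001, -1.0]]
force: [-0.4, -3.7, 0.7]
width: 0.0001
```

play_rows --pt "0 0 0.03 0 0" --pt "0 0 0 0 0" --pt "0 0 0 0 0"

```text
t: 18.5
tcp_pos: [0.4947, 0.0195, 0.0895]
eef_rot: [[-0.999, 0.038, -0.0], [0.038, 0.999, -0.0], [0.0, -0.0, -1.0]]
force: [-0.0, -5.0, 0.3]
width: 0.0004
```

play_rows --pt "0 0 0.03 0 0" --pt "0 0 0 0 0" --pt "0 0 0 0 0"

```text
t: 18.88
tcp_pos: [0.4949, 0.0218, 0.0896]
eef_rot: [[-0.999, 0.038, 0.0], [0.038, 0.999, 0.001], [-0.0, 0.001, -1.0]]
force: [0.4, -2.4, -0.4]
width: 0.0002
```

play_rows --pt "0 0 0.03 0 0" --pt "0 0 0 0 0" --pt "0 0 0 0 0"

```text
t: 19.25
tcp_pos: [0.4948, 0.0235, 0.0895]
eef_rot: [[-0.999, 0.038, -0.0], [0.038, 0.999, 0.0], [0.0, 0.0, -1.0]]
force: [0.3, -0.4, 0.1]
width: 0.0006
```

```bash
python3 snap.py c10
```

```text
tcp [0.4948 0.0235 0.0895] box coords 0.4936 0.0416 F [ 0.3  -0.39  0.09] w 0.0006 t 19.25
rel tool units [-0.012 -0.727 -0.375]
```

View pics/c10.png

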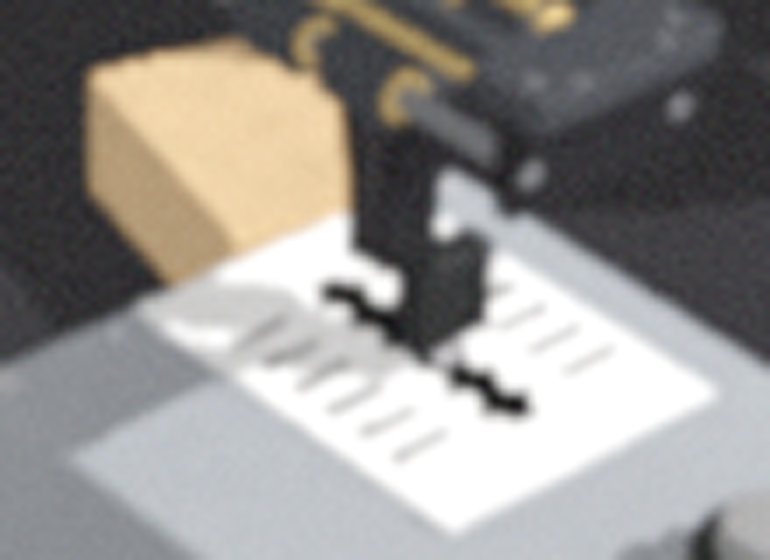

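The lever's lower corner is at (425,350), and two notches remain ahead of it, so it's in the third notch with zero force. I'll back off and lift.

play_rows --pt "0 0 -0.1 0 0" --pt "0 0 -0.2 0 0" --pt "0 0 0 -0.4 0" --pt "0 0 0 -0.5 0" --pt "0 0 0 -0.4 0" --pt "0 0 0 0 0" --pt "0 0 0 0 0" --pt "0 0 0 0 0"

```text
t: 20.3
tcp_pos: [0.4932, 0.0052, 0.166]
eef_rot: [[-0.999, 0.038, -0.003], [0.038, 0.999, 0.0], [0.003, 0.0, -1.0]]
force: [0.1, -0.7, 0.3]
width: 0.0004
```

```bash
python3 - <<'E'
from h import *
rel(.493,.206,.168)
E
python3 snap.py c11
```

```text
tcp [0.4932 0.0052 0.166 ] box coords 0.4927 0.0232 F [ 0.15 -0.73  0.3 ] w 0.0004 t 20.3
rel tool units [-0.     3.046 -0.033]
tcp [0.4932 0.0052 0.166 ] box coords 0.4927 0.0232 F [ 0.15 -0.73  0.3 ] w 0.0004 t 20.3
rel tool units [-0.03  -0.421  0.9  ]
```

View pics/c11.png

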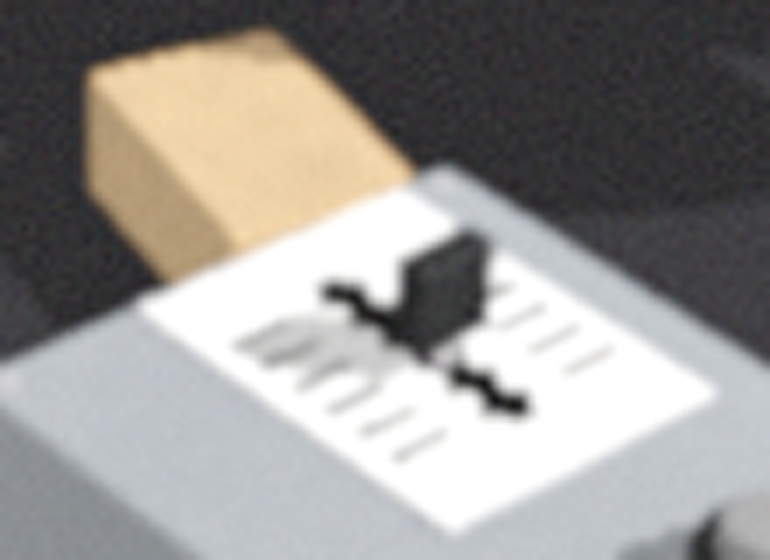

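The lever stands free at (445,290), still in the third notch. Next I'll move over the button and confirm the travel with depth.

```bash
python3 - <<'E'
from h import *
L=np.load("scene0.npz");x=lever("scene",pts("scene",L["d"]),L["d"]);p,d=robot.read_camera("scene");y=lever("scene",pts("scene",d),d)
f=lambda x:((x[:,:2]@BY).min(),(x[:,:2]@BY).max(),(x[:,:2]@BY).mean())
print(len(x),len(y),np.array(f(y))-np.array(f(x)))
E
```

```text
68 74 [0.04343302 0.04557211 0.04502794]
```

play_rows --pt "0 0 0.5 0 0" --pt "0 0 0.6 0 0" --pt "0 0 0.6 0 0" --pt "0 0 0.6 0 0" --pt "0 0 0.5 0 0" --pt "0 0 0.246 0 0" --pt "0 0 0 0 0" --pt "0 0 0 0 0"

```text
t: 21.4
tcp_pos: [0.5011, 0.1869, 0.1673]
eef_rot: [[-0.999, 0.039, -0.0], [0.039, 0.999, -0.001], [0.0, -0.001, -1.0]]
force: [0.1, -0.2, 0.1]
width: 0.0006
```

```bash
python3 - <<'E'
from h import *
rel(.493,.206,.103)
E
```

```text
tcp [0.5011 0.1869 0.1673] box coords 0.494 0.2052 F [ 0.12 -0.23  0.14] w 0.0006 t 21.4
rel tool units [0.015 0.015 1.072]
```

The lever has travelled 45.0 mm (measured by depth). Descending toward the button.

play_rows --pt "0 0.015 0.015 0.4 0" --pt "0 0 0 0.4 0" --pt "0 0 0 0.2 0" --pt "0 0 0 0 0" --pt "0 0 0 0 0"

```text
t: 22.02
tcp_pos: [0.5011, 0.1886, 0.1086]
eef_rot: [[-0.999, 0.039, 0.001], [0.039, 0.999, 0.0], [-0.001, 0.0, -1.0]]
force: [0.3, -1.0, 0.7]
width: 0.0005
```

```bash
python3 - <<'E'
from h import *
rel(.493,.206,.103)
for n,w in(("scene",(170,250,290,400)),("top",(190,270,180,290))):
    p,d=robot.read_camera(n); a,b,c,e=w; cv2.imwrite(f"pics/b1{n}.png",cv2.resize(p[a:b,c:e,::-1],None,fx=7,fy=7,interpolation=cv2.INTER_CUBIC))
E
```

```text
tcp [0.5011 0.1886 0.1086] box coords 0.4939 0.2069 F [ 0.34 -1.03  0.71] w 0.0005 t 22.025
rel tool units [ 0.015 -0.015  0.093]
```

View pics/b1scene.png

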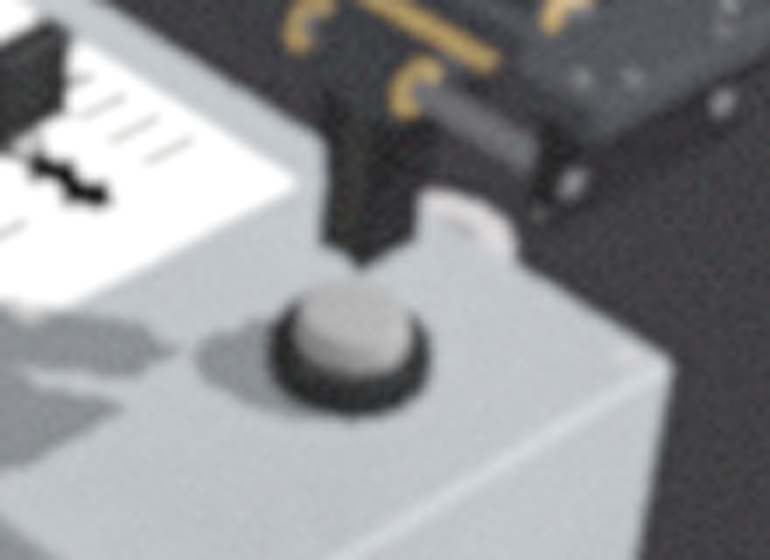

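```bash
python3 - <<'E'
from h import *
p,d=robot.read_camera("scene"); P=pts("scene",d)
B=lambda m:(P[m][:,:2]@BX,P[m][:,:2]@BY,P[m][:,2])
base=(d>0)&(abs(P[...,0]-.5)<.045)&(abs(P[...,1]-.188)<.045)
for lo,hi in((.108,.122),(.128,.133),(.133,.138),(.138,.145),(.145,.155)):
    a,b,z=B(base&(P[...,2]>lo)&(P[...,2]<hi))
    if len(a): print(lo,hi,len(a),"bx",a.min().round(4),a.max().round(4),"by",b.min().round(4),b.max().round(4))
E
```

```text
0.108 0.122 131 bx 0.4777 0.5099 by 0.191 0.222
0.133 0.138 11 bx 0.4812 0.5046 by 0.1977 0.2164
0.138 0.145 41 bx 0.4833 0.5058 by 0.1994 0.2179
0.145 0.155 56 bx 0.4823 0.5069 by 0.1986 0.218
```

View pics/b1top.png

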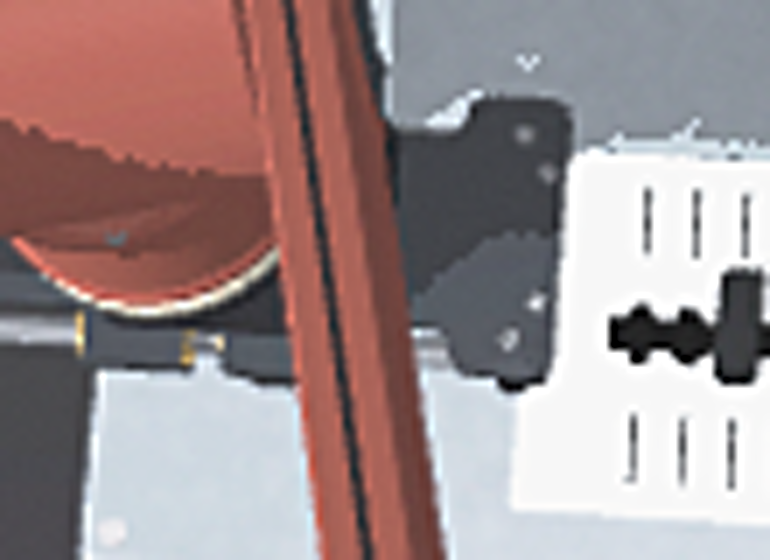

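In the top view the lever sits right between its third tick pair (740,330). The finger and button axes agree within 2 mm by depth. Pressing down gently.

play_rows --pt "0 0 -0.02 0.1 0" --pt "0 0 0 0.1 0" --pt "0 0 0 0.06 0" --pt "0 0 0 0 0" --pt "0 0 0 0 0"

```text
t: 22.8
tcp_pos: [0.5003, 0.1876, 0.092]
eef_rot: [[-0.999, 0.038, 0.0], [0.038, 0.999, 0.0], [-0.0, 0.0, -1.0]]
force: [0.4, 0.4, -0.4]
width: 0.0006
```

play_rows --pt "0 0 0 0.04 0" --pt "0 0 0 0 0" --pt "0 0 0 0 0"

```text
t: 23.18
tcp_pos: [0.5003, 0.1876, 0.0896]
eef_rot: [[-0.999, 0.038, 0.0], [0.038, 0.999, 0.0], [-0.0, 0.0, -1.0]]
force: [-0.0, 0.2, 0.6]
width: 0.0004
```

play_rows --pt "0 0 0 0.04 0" --pt "0 0 0 0 0" --pt "0 0 0 0 0"

```text
t: 23.55
tcp_pos: [0.5002, 0.1875, 0.0871]
eef_rot: [[-0.999, 0.038, -0.0], [0.038, 0.999, -0.0], [0.0, -0.0, -1.0]]
force: [-1.0, 0.1, -0.9]
width: 0.0005
```

play_rows --pt "0 0 0 0.03 0" --pt "0 0 0 0 0" --pt "0 0 0 0 0"

```text
t: 23.92
tcp_pos: [0.5002, 0.1875, 0.0853]
eef_rot: [[-0.999, 0.038, -0.0], [0.038, 0.999, -0.0], [0.0, -0.0, -1.0]]
force: [-0.6, -0.6, -0.0]
width: 0.0006
```

play_rows --pt "0 0 0 0.03 0" --pt "0 0 0 0 0" --pt "0 0 0 0 0"

```text
t: 24.3
tcp_pos: [0.5005, 0.1876, 0.0838]
eef_rot: [[-0.999, 0.038, 0.0], [0.038, 0.999, 0.0], [-0.0, 0.0, -1.0]]
force: [0.2, -0.5, 1.6]
width: 0.0002
```

play_rows --pt "0 0 0 0.03 0" --pt "0 0 0 0 0" --pt "0 0 0 0 0"

```text
t: 24.68
tcp_pos: [0.5005, 0.1876, 0.0819]
eef_rot: [[-0.999, 0.038, 0.0], [0.038, 0.999, 0.0], [-0.0, 0.0, -1.0]]
force: [0.5, 0.4, 3.0]
width: 0.0004
```

play_rows --pt "0 0 0 0.03 0" --pt "0 0 0 0 0" --pt "0 0 0 0 0"

```text
t: 25.05
tcp_pos: [0.5005, 0.1876, 0.0801]
eef_rot: [[-0.999, 0.038, 0.0], [0.038, 0.999, 0.0], [-0.0, 0.0, -1.0]]
force: [1.0, 0.2, 3.7]
width: 0.0008
```

play_rows --pt "0 0 0 0.03 0" --pt "0 0 0 0 0" --pt "0 0 0 0 0"

```text
t: 25.42
tcp_pos: [0.5005, 0.1876, 0.0784]
eef_rot: [[-0.999, 0.038, 0.0], [0.038, 0.999, 0.0], [-0.0, 0.0, -1.0]]
force: [0.1, -0.4, 5.2]
width: 0.0005
```

play_rows --pt "0 0 0 0.02 0" --pt "0 0 0 0 0" --pt "0 0 0 0 0"

```text
t: 25.8
tcp_pos: [0.5006, 0.1876, 0.0783]
eef_rot: [[-0.999, 0.038, 0.001], [0.038, 0.999, 0.0], [-0.001, 0.0, -1.0]]
force: [-3.4, -1.0, 12.4]
width: 0.0006
```

The button has bottomed out: z stalled at 0.0783 while the force jumped from 5 to 12 N. Releasing and lifting.

play_rows --pt "0 0 0 -0.15 0" --pt "0 0 0 -0.3 0" --pt "0 0 0 -0.5 0" --pt "0 0 0 -0.6 0" --pt "0 0 0 -0.6 0" --pt "0 0 0 -0.4 0" --pt "0 0 0 0 0" --pt "0 0 0 0 0" --pt "0 0 0 0 0" --pt "0 0 0 0 0"

```text
t: 27.05
tcp_pos: [0.4996, 0.1874, 0.2287]
eef_rot: [[-0.999, 0.038, -0.002], [0.038, 0.999, -0.0], [0.002, -0.001, -1.0]]
force: [0.3, -0.2, -0.3]
width: 0.0003
```

```bash
python3 - <<'E'
from h import *
s=robot.sense();print(s["tcp_pos"],s["force"],s["t"],s["dq"].round(2))
L=np.load("scene0.npz");P0=pts("scene",L["d"]);p,d=robot.read_camera("scene");P=pts("scene",d)
x=lever("scene",P0,L["d"]);y=lever("scene",P,d)
print("lever travel",((y[:,:2]@BY).mean()-(x[:,:2]@BY).mean()).round(4))
for Q,D in((P0,L["d"]),(P,d)):
    m=(D>0)&(Q[...,2]>.108)&(Q[...,2]<.13)&(abs(Q[...,0]-.5)<.04)&(abs(Q[...,1]-.188)<.04); print("btn",m.sum(),np.percentile(Q[m][:,2],[50,95]).round(4))
pt,dt=robot.read_camera("top")
cv2.imwrite("pics/end_s.png",p[:,:,::-1]);cv2.imwrite("pics/end_t.png",pt[:,:,::-1])
# bystander check, scene: pixel diff
df=cv2.absdiff(cv2.GaussianBlur(p,(5,5),0),cv2.GaussianBlur(L["p"],(5,5),0)).max(2)
for nm,(a,b,c,e) in dict(carton=(140,180,238,270),cartridge=(148,215,192,224),screwdriver=(275,330,380,448)).items(): print(nm,(df[a:b,c:e]>60).sum())
E
```

```text
[0.49963092 0.18742364 0.22871094] [ 0.25182155 -0.17426125 -0.28238541] 27.05 [ 0.14 -0.19 -0.43  0.01  0.08  0.07]
lever travel 0.0451
btn 134 [0.1109 0.1135]
btn 129 [0.1113 0.1135]
carton 0
cartridge 22
screwdriver 15
```

View pics/end_s.png

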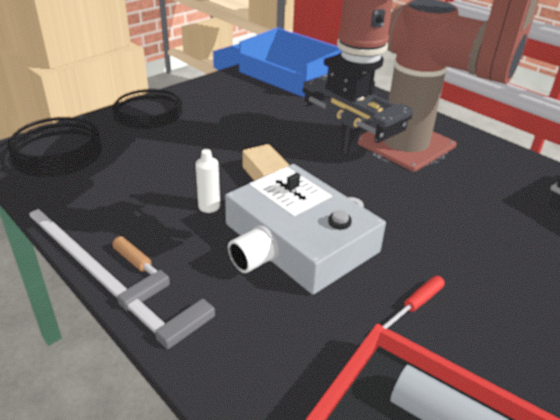

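View pics/end_t.png

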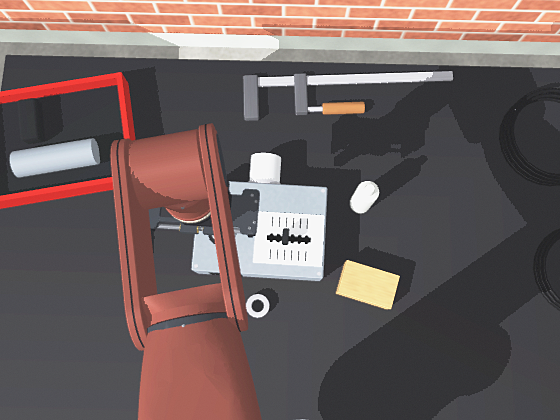

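In the final views the lever is at (293,181) in the scene view, with 45.1 mm of travel. The button at (340,218) is back at its original height. The carton, cartridge, screwdriver and collar (top view (258,306)) are where they started. The gripper is clear of everything, so I'm handing in.

```bash
python3 -c "
from station import robot
print(robot.hand_in())"
```

```text
the job is handed in; nothing more can be done
None
```

I pushed the gate lever to the third notch with the shut fingertips, then pressed the start button fully down and let it go. I handed the job in at about 27 s; it reports no verdict.

**Lever:** I moved it one click at a time. The force peaked at about 5 N in the readings I took between moves. The last depth check put its travel at 45.1 mm, and the top view showed it between the third pair of ticks.

**Button:** It bottomed out with a force jump from 5 to 12 N after about 6 mm of travel. Afterwards its top was back at the height it had before.

**Surroundings:** The arm is lifted clear with no force on it. The carton, cartridge, screwdriver and collar look unmoved. A picture comparison showed a few changed pixels at the cartridge and screwdriver, which I put down to shadow or noise. I checked the collar only by eye, and did not measure any of the four positions again in mm.

**Disagreements:**
- **Fingertip position:** The visible fingertips were about 27 mm above the reported TCP. My first approach at lever height therefore passed just over the lever without touching it. I saw this in the camera depth, backed off and corrected for it.
- **Cameras:** The two cameras disagreed by about 3.5 mm along y, so I relied on the contact force for the final position.

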